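Put the washed tea caddy back together in its tray

TASK

The square tea caddy was washed and drains mouth down on the mat. Lay it on its side and let go, take it again to turn it mouth up and stand it fully down in the empty well of the wooden tray; then lay the thin steel inner lid flat on the ledge inside it, and close it with the thick wooden lid, each fully home, so that it looks like its finished neighbour. Do not drop the caddy, and leave the neighbour and the mustard jar where they are.

Things in the scene. Friction and masses are not known exactly. Their poses are not given: they have to be found in the camera images.
- mat: dark rubber drying mat, fixed, 165 (x) x 320 (y) x 4 mm. Its top, on which things stand, is 4 mm above the table. Origin at the centre of its underside. The washed caddy and the two lids stand on it in a row along its y, in any order, about 105 mm apart.
- tray: fixed wooden tray, 104 (its x) x 216 (its y) mm, top face 24 mm above the table, with two square wells 70 x 70 mm, 16 mm deep, sides along the tray's x and y, chamfered 1.5 mm at the mouth, centres 100 mm apart along the tray's y. Origin at the centre of its underside.
- empty_well (a point): centre of the floor of the empty well, 8 mm above the table (16 mm below the tray's top face), on the tray's -y side. Axes as the tray's.
- caddy: the washed caddy: open square white canister, 66 x 66 mm outside, 80 tall, walls 3, about 0.2 kg. Inside, a ledge 7 mm wide runs all round, its upper face 30 mm below the rim, 50 above the underside. Origin: centre of its underside, which has a thin brown square ring; z points from floor to mouth, so down at the start (origin then 84 mm above the table); x, y square to its sides, all 4 alike.
- inner_lid: thin steel inner lid, 56 x 56 x 4 mm, with a finger bar on top 10 mm wide (its x), 28 mm long (its y), 16 mm tall (20 mm overall). Origin at the centre of its underside, z up through the bar. About 0.06 kg. In place, it lies on the caddy's ledge, its origin 50 mm above the caddy's.
- wood_lid: thick wooden lid, 70 x 70 x 9 mm, under it a white plug 56 x 56 mm, 5 mm deep, that goes inside the caddy's mouth, on top a wooden finger bar 14 mm wide (its x), 36 mm long (its y), 19 mm tall (33 mm overall). Origin at the centre of the plug's underside, z up through the bar. About 0.08 kg. In place, the board rests on the rim, its origin about 75 mm above the caddy's.
- full_caddy: finished, closed caddy like the one to be put together, 66 x 66 mm (lid 70 x 70), 108 mm tall, loose in the other well, on the tray's +y side, 100 mm from the empty one. Origin at the centre of its underside.
- mustard: mustard jar with a red cap, 62 mm across, 86 mm tall, standing behind the work near the table's far edge. Origin at the centre of its underside.

How it is judged:
On the way, in this order (a step that is already met when the one before it is completed fails the run):
1. the caddy lies on its side, let go (angle between caddy's own z axis and vertical between 1.4 and 1.74 rad and contact force between caddy and the fingers below 0.1 N and linear speed of caddy below 0.03 m/s), for 0.2 s.
2. the caddy stands mouth up on the floor of the empty well (distance between caddy and empty_well below 0.005 m and angle between caddy's own z axis and vertical below 0.05 rad), for 0.2 s.
3. the inner lid lies flat on the caddy's ledge, the caddy still in the well (distance between caddy and empty_well below 0.005 m and z of inner_lid in the frame of caddy between 0.047 and 0.053 m and horizontal distance between inner_lid and caddy below 0.005 m and angle between inner_lid's own z axis and vertical below 0.05 rad), for 0.2 s.
At the end, for the whole second after the job is handed in: Caddy upright (0.05 rad) within 5 mm of the empty well's floor centre; inner lid flat on its ledge (50 +-3 mm above its origin), wooden lid flat on its rim (72 to 77.5 mm), both within 5 mm of its middle; all at rest; finished caddy upright, moved under 15 mm; mustard jar under 30 mm (all of step 3 and angle between each of caddy, wood_lid, full_caddy's own z axis and vertical below 0.05 rad and z of wood_lid in the frame of caddy between 0.072 and 0.0775 m and horizontal distance between wood_lid and caddy below 0.005 m and linear speed of each of caddy, inner_lid, wood_lid below 0.02 m/s and distance of full_caddy from where it was at the start of the episode below 0.015 m and distance of mustard from where it was at the start of the episode below 0.03 m); the robot touches nothing.
It fails at once if the caddy is dropped: it moves faster than 0.5 m/s while no finger holds it (linear speed of caddy above 0.5 m/s and contact force between caddy and the fingers below 0.1 N).
It fails at once if the finished caddy is tipped or lifted from its well (distance of full_caddy from where it was at the start of the episode above 0.03 m or angle between full_caddy's own z axis and vertical above 0.3 rad).
It fails at once if the mustard jar is pushed more than 3 cm or knocked over (distance of mustard from where it was at the start of the episode above 0.03 m or angle between mustard's own z axis and vertical above 0.3 rad).
It also fails if it takes over 72 s, if anything falls off the work surface, if the arm or the gripper's body presses on something with over 40 N, if the wrist force passes 120 N, or if a joint passes its speed limit or range.

ROBOT

A 6-joint arm with a two-finger parallel gripper is mounted at the origin on the work surface; the furniture and walls round the work are solid. World frame = base frame: x ahead of the robot, y to its left, z up, the work surface at z = 0. Lengths are in m, angles in rad, forces in N, time in s.
With the tool pointing down it reaches from about 0.4 to 0.825 m from the base axis. Payload 7 kg.
Tool frame: the origin (TCP) lies midway between the tips of the shut fingers; the grasp point (between the pads) lies 19 mm behind it; z points along the fingers, y is the line along which they close (so a half turn about z gives the same grasp; the last joint's range is limited). The gripper opens to 88 mm and grips with 3 to 60 N. Pads are 19 mm wide; open, the fingers measure 130 mm over their backs; the gripper's body (78 mm by 193 mm) begins 47 mm behind the grasp point.
Start: joints at [-1.016, 0.359, 0.012, 0, -1.224, -0.288], TCP at [0.178, -0.651, 0.227] pointing down, gripper open.
Joint ranges: [-3.07, 3.07], [-1.43, 2.12], [-1.02, 1.25], [-3.03, 1.67], [-3.05, -0], [-3.03, 3.03]. Speed limits (rad/s): [2.39, 2.39, 3.01, 3.14, 3.14, 3.14].

INTERFACE

Orientations are given as [roll, pitch, yaw] about the fixed x, y, z axes, in that order (R = Rz(yaw) Ry(pitch) Rx(roll)).
In Python, from station import arm, grab_frame, camera_params, spot_in gives the robot as it stands.
- The arm moves only by the shell command python3 -m jog 'ROWS' [FORCE]. ROWS is JSON, a list that holds one entry, the list of rows, each a list of 7 numbers: the shift along the tool's x, y, z in mm, then the turn, a rotation vector about the tool's x, y, z in rad, then the finger opening in mm, from 0 to 87.6. In form: [[[x, y, z, wx, wy, wz, fingers], ...]]. A call has 1 to 20 rows; each row is the pose to reach, as a shift and turn from the pose commanded when the call began, along the tool's axes at that moment; what a row does not reach only later rows make up. A row lasts 1/8 s, in which the tool goes at most 62.5 mm and 10.7 degrees, less where a joint would pass 70% of its speed; a pose out of reach is approached as far as the arm can. A call with a gripper value outside its range is refused whole. The fingers move at their own pace and stop on an object; FORCE is the grip in N (left out, the last holds). Time passes only in rows, so rows that repeat a pose let the fingers close. It gives the time, the measured TCP pose, the force, the opening and the grip force at its end, in the units of the state.
- arm.get_state(): the state, without advancing time (a new reading comes with each control period).
- grab_frame(name): name is "scene" or "top" or "wrist"; returns (picture, depth): 384x512x3 uint8, blue, green, red; 384x512 float32, m along the optical axis (not along the pixel's ray), 0 where there is no reading.
- camera_params(name): a dict with "mtx" (3x3 intrinsics, pixels), "R" (3x3) and "t" (3): a world point X has camera coordinates R X + t. Camera axes: x right, y down, z forward; pixel columns grow to the right and rows downward; lengths in m; the calibration is good to about 2 mm. The wrist camera is an equidistant fisheye: a pixel r from the principal point sees the ray r / f radians off the axis. A picture is of the moment at which its call begins: read the wrist's pose just before it. camera_params takes no time and is no camera call; for the wrist camera it gives the pose at the moment of the call.
- arm.job_done(): hands the job in; it is judged then, once.
Trained networks look in the newest picture that a camera, given by its name, has taken for a name from the list of things; names that differ only in an ending like _2 or _b are one class to them, and where a whole thing is asked for, a point or a joint stands for the part that bears it (a point fixed in the world has none). Each returns a list of dicts, best first, with "confidence" (0 to 1); they miss things now and then, are a little off and sometimes report something else, mostly with a low value. They report only what shows in the picture. A call takes as long as a camera call.
- spot_in(query, camera): "uv" ([column, row] in pixels, amid what is visible of it).
The state is a dict: "t": time; "q": joint angles; "qd": joint speeds; "joint_efforts": joint torques, N m; "eef_pos": TCP position; "ee_rot": TCP orientation; "force": force on the tool from outside, world axes, zero at the start; "moment": the same for the moment, N m; "width": finger opening in m; "gripper_force": force on a finger pad.
Only numpy, scipy, OpenCV 4.12 (cv2) and the standard library are available. Lean on these libraries where they do the work, as an engineer would, in place of code of your own. Each camera call takes 0.05 s, during which the arm holds its last target. There are 200 camera calls.

## Working session

There is one attempt and no reset: what is moved stays moved. The work goes in short steps, Python scripts to look and compute and a shell command to move; the robot and the scene stay as the last step left them, time stands still between calls to the robot, and variables do not carry over. Pictures are saved under pics/ and viewed, at most 13 in all, crops included, and the job is handed in when it is done.

```bash
ls; mkdir -p pics; cat > h.py <<'E'
import numpy as np, cv2
from scipy.spatial.transform import Rotation as Ro
from station import arm, grab_frame, camera_params, spot_in
def cloud(name):
    P=camera_params(name); im,d=grab_frame(name)
    K=np.array(P["mtx"]);R=np.array(P["R"]);t=np.array(P["t"])
    v,u=np.mgrid[:d.shape[0],:d.shape[1]]
    x=(u-K[0,2])/K[0,0]; y=(v-K[1,2])/K[1,1]
    if name=="wrist":
        r=np.hypot(x,y); s=np.where(r>1e-9,np.tan(np.minimum(r,1.5))/np.maximum(r,1e-9),1); x=x*s;y=y*s
    W=(np.stack([x*d,y*d,d],-1)-t)@R
    W[d==0]=np.nan
    return im,d,W
E
python3 - <<'E'
from h import *
out=[]
for c in ["top","scene"]:
    im,d,W=cloud(c); out.append(im); np.save(f"pics/{c}.npy",W); cv2.imwrite(f"pics/{c}_raw.png",im)
    for n in ["caddy","inner_lid","wood_lid","full_caddy","mustard","tray","mat"]:
        for r in spot_in(n,c)[:2]:
            u,v=np.round(r["uv"]).astype(int); print(c,n,round(r["confidence"],2),u,v,W[v,u].round(3))
cv2.imwrite("pics/a.png",cv2.resize(np.vstack(out),None,fx=.78,fy=.78))
s=arm.get_state(); print(s["t"],s["eef_pos"],s["ee_rot"],s["width"])
E
```

```text
pics
top caddy 0.78 184 212 [0.473 0.181 0.083]
top caddy 0.54 325 225 [ 0.444 -0.195  0.007]
top inner_lid 0.86 232 224 [0.446 0.061 0.022]
top inner_lid 0.59 185 213 [0.471 0.179 0.083]
top wood_lid 0.79 148 212 [0.477 0.288 0.037]
top full_caddy 0.71 301 213 [ 0.468 -0.119  0.118]
top mustard 0.72 253 165 [0.597 0.003 0.085]
top tray 0.63 323 226 [ 0.442 -0.189  0.009]
top mat 0.93 199 218 [0.463 0.154 0.007]
scene caddy 0.72 295 228 [ 0.432 -0.139  0.085]
scene caddy 0.65 176 199 [0.459 0.164 0.057]
scene inner_lid 0.92 210 231 [0.446 0.068 0.01 ]
scene wood_lid 0.66 145 199 [0.478 0.275 0.02 ]
scene full_caddy 0.65 295 227 [ 0.426 -0.141  0.091]
scene mustard 0.97 277 192 [ 0.589 -0.017  0.061]
scene mustard 0.24 320 252 [ 0.469 -0.176  0.022]
scene tray 0.72 320 254 [ 0.461 -0.179  0.023]
scene mat 0.57 192 223 [0.465 0.13  0.003]
0.8 [ 0.17794616 -0.65110564  0.22660298] [-3.14153100e+00  3.52074289e-05 -2.87478783e+00] 0.08804738729927765
```

View pics/a.png

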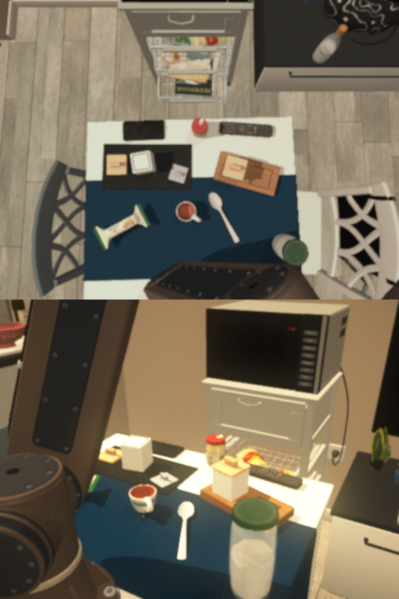

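```bash
python3 - <<'E'
from h import *
W=np.load("pics/top.npy").reshape(-1,3); W=W[~np.isnan(W).any(1)]
def rect(n,c,rad,z0,z1):
    m=(np.abs(W[:,0]-c[0])<rad)&(np.abs(W[:,1]-c[1])<rad)&(W[:,2]>z0)&(W[:,2]<z1)
    p=W[m]; r=cv2.minAreaRect((p[:,:2]*1000).astype(np.float32))
    print(n,m.sum(),np.round(r[0],1),np.round(r[1],1),round(r[2],1),"z",np.median(p[:,2]).round(4))
rect("caddy",(.473,.181),.06,.07,.1)
rect("inner",(.446,.061),.055,.0065,.03)
rect("innerbar",(.446,.061),.055,.016,.03)
rect("wood",(.477,.288),.055,.011,.05)
rect("woodbar",(.477,.288),.055,.027,.05)
rect("full",(.468,-.119),.07,.075,.13)
rect("tray",(.45,-.15),.14,.018,.03)
rect("wellfloor",(.442,-.19),.05,.002,.014)
rect("mustard",(.597,.003),.05,.06,.1)
im=cv2.imread("pics/top_raw.png"); cv2.imwrite("pics/b.png",cv2.resize(im[135:300,90:380],None,fx=2.7,fy=2.7,interpolation=cv2.INTER_CUBIC))
print(camera_params("wrist"))
E
```

```text
caddy 661 [485.7 190.8] [66.4 66.5] 10.2 z 0.0832
inner 382 [447.6  68.8] [105.1  86.1] 0.8 z 0.0085
innerbar 36 [451.5  73.3] [27.   9.5] 72.8 z 0.0225
wood 627 [482.4 290.4] [70.3 68.8] 2.6 z 0.0178
woodbar 71 [482.  290.9] [13.2 36.1] 1.2 z 0.036
full 743 [ 466.1 -121.2] [70.2 70. ] 74.2 z 0.0964
tray 1572 [ 479.3 -151.8] [216.2 268.9] 2.7 z 0.0232
wellfloor 538 [ 436.2 -191.2] [97.3 88.3] 89.7 z 0.007
mustard 368 [607.6  -2.4] [56.2 52.9] 0.0 z 0.0852
{'mtx': array([[297.31863964,   0.        , 258.22562675],
       [  0.        , 297.31863964, 190.02684796],
       [  0.        ,   0.        ,   1.        ]]), 'R': array([[-2.64524035e-01,  9.64379093e-01,  1.81238107e-05],
       [ 9.25416275e-01,  2.53831454e-01,  2.81379302e-01],
       [ 2.71351716e-01,  7.44483605e-02, -9.59596628e-01]]), 't': array([ 0.67463455, -0.03440729,  0.39156005])}
```

View pics/b.png

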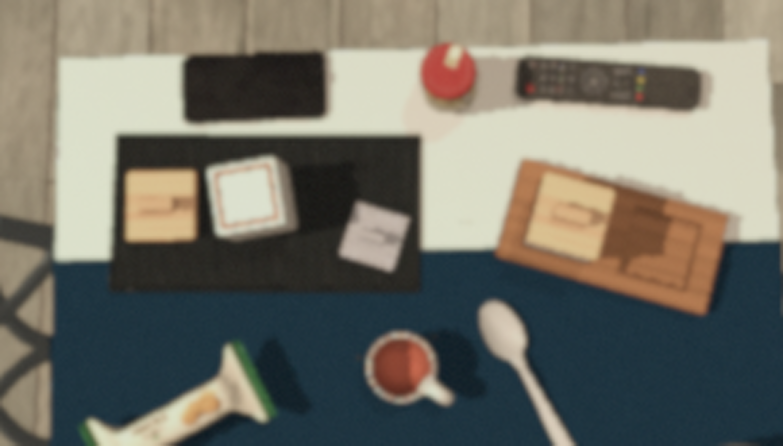

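```bash
python3 -m jog '[[[-42,39,-5,0,0,0,87],[-84,78,-10,0,0,0,87],[-126,117,-15,0.05,0,0.1,87],[-168,157,-20,0.1,0.1,0.2,87],[-210,196,-25,0.2,0.15,0.3,87],[-252,235,-30,0.3,0.2,0.3,87],[-294,274,-40,0.3,0.2,0.3,87],[-336,313,-40,0.3,0.2,0.3,87],[-336,313,-40,0.3,0.2,0.3,87],[-336,313,-40,0.3,0.2,0.3,87]]]' 
python3 - <<'E'
from h import *
import json
s=arm.get_state(); print(s["t"],s["q"],s["eef_pos"],s["ee_rot"])
json.dump([[[-1.016,.359,.012,0,-1.224,-.288],[.17795,-.65111,.2266],[-3.14153,3.5e-5,-2.874788]],[list(map(float,s["q"])),list(map(float,s["eef_pos"])),list(map(float,s["ee_rot"]))]],open("data.json","w"))
im,d,W=cloud("wrist"); cv2.imwrite("pics/w1.png",im); np.save("pics/w1.npy",W)
E
```

```text
t: 2.05
eef_pos: [0.4211, -0.259, 0.2668]
ee_rot: [-2.814, -0.148, 3.084]
force: [-0.0, -0.5, -0.7]
width: 0.0871
gripper_force: 0.0
2.05 [ 0.08772128  0.05776    -0.46320001  0.31870733 -1.26041169 -1.82219937] [ 0.42105745 -0.25904373  0.26681567] [-2.8136666  -0.14830907  3.08366368]
```

View pics/w1.png

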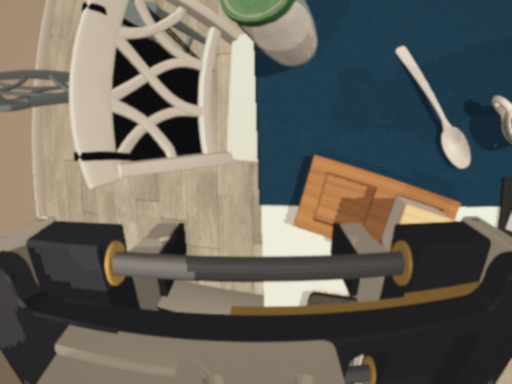

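```bash
cat > kin.py <<'E'
import numpy as np, json
from scipy.spatial.transform import Rotation as Ro
from scipy.optimize import least_squares
E_=lambda a,x: Ro.from_euler(a,x).as_matrix()
def fk(q,p,s4=1,s6=1):
    d1,a1,L2,a3,L3,dl,Lt,c6=p
    A=E_('z',q[0]); B=A@E_('y',q[1]); C=A@E_('y',q[1]-q[2]); D=C@E_('x',s4*q[3]); E=D@E_('y',-q[4]); F=E@E_('x',s6*q[5]+c6)
    pos=np.array([0,0,d1])+A@[a1,0,0]+B@[0,0,L2]+C@[L3,0,a3]+D@[0,dl,0]+E@[Lt,0,0]
    R=F@np.array([[0,0,1],[1,0,0],[0,1,0.]])
    return pos,R
E
python3 - <<'E'
from h import *
from kin import *
D=json.load(open("data.json"))
for s4 in(1,-1):
  for s6 in (1,-1):
    for q,x,r in D:
        p,R=fk(q,[0]*8,s4,s6); T=Ro.from_euler('xyz',r).as_matrix()
        print(s4,s6,"z err",np.round(R[:,2]-T[:,2],3),"c6",np.arctan2((R[:,0]@T[:,1]),(R[:,0]@T[:,0])).round(3))
W=np.load("pics/w1.npy"); im=cv2.imread("pics/w1.png")
P=W.reshape(-1,3); uv=np.stack(np.mgrid[:384,:512],-1).reshape(-1,2)
ok=~np.isnan(P).any(1)&(P[:,0]>.33)&(P[:,0]<.58)&(P[:,1]<-.0)&(P[:,1]>-.33)
for n,a,b in (("top",.020,.028),("flr",.004,.011),("lid",.09,.102),("bar",.11,.13)):
    m=ok&(P[:,2]>a)&(P[:,2]<b)
    mask=np.zeros((384,512),np.uint8); mask[uv[m][:,0],uv[m][:,1]]=1
    k,l,st,c=cv2.connectedComponentsWithStats(mask)
    if k<2: continue
    i=1+np.argmax(st[1:,4]); Q=W[l==i]; r=cv2.minAreaRect((Q[:,:2]*1000).astype(np.float32))
    print(n,len(Q),np.round(r[0],1),np.round(r[1],1),round(r[2],1),np.median(Q[:,2]).round(4))
    if n=="top": print(np.round(cv2.boxPoints(r),1).tolist())
# colors-based well: print floor points filtered within tray
E
```

```text
1 1 z err [-0.  0.  0.] c6 2.566
1 1 z err [-0.052  0.594 -0.   ] c6 -0.275
1 -1 z err [-0.  0.  0.] c6 -3.142
1 -1 z err [-0.052  0.594 -0.   ] c6 -2.999
-1 1 z err [-0.  0.  0.] c6 2.566
-1 1 z err [ 0.  0. -0.] c6 -0.503
-1 -1 z err [-0.  0.  0.] c6 -3.142
-1 -1 z err [ 0.  0. -0.] c6 3.142
top 4481 [ 452.7 -171. ] [218.3 105.6] 74.5 0.0246
[[372.70001220703125, -262.20001220703125], [474.5, -290.29998779296875], [532.7000122070312, -79.9000015258789], [430.8999938964844, -51.70000076293945]]
flr 2193 [ 440.2 -218.9] [70.9 69.5] 74.8 0.0087
lid 628 [ 432.8 -118.8] [21.8 69.9] 4.0 0.0973
```

```bash
cat >> h.py <<'E'
def rows(*targets):
    """targets: (pos, R) world -> print tool-frame shift mm and rotvec from present pose"""
    s=arm.get_state(); p0=np.array(s["eef_pos"]); R0=Ro.from_euler('xyz',s["ee_rot"]).as_matrix()
    for p,R in targets:
        print(np.round(R0.T@(np.array(p)-p0)*1000,1).tolist(), np.round(Ro.from_matrix(R0.T@R).as_rotvec(),3).tolist())
def tool(z,y):
    z=np.array(z,float);z/=np.linalg.norm(z);y=np.array(y,float);y-=z*(y@z);y/=np.linalg.norm(y)
    return np.stack([np.cross(y,z),y,z],1)
E
python3 - <<'E'
from h import *
rows(((.43,-.1,.27),tool((0,0,-1),(0,1,0))),((.47,.15,.22),tool((0.2,-0.3,-1),(-.3,1,0))))
E
```

```text
[0.1, 150.5, -54.8] [-0.323, -0.157, -0.034]
[-32.2, 403.7, -92.7] [0.01, -0.351, -0.251]
```

```bash
python3 -m jog '[[[0,50,-18,-0.1,-0.05,0,87],[0,100,-36,-0.2,-0.1,0,87],[0,150,-55,-0.32,-0.157,-0.03,87],[-6,200,-63,-0.2,-0.2,-0.1,87],[-12,250,-70,-0.1,-0.25,-0.2,87],[-20,300,-78,-0.05,-0.3,-0.25,87],[-26,350,-86,0,-0.35,-0.25,87],[-32,403,-92,0,-0.35,-0.25,87],[-32,403,-92,0,-0.35,-0.25,87],[-32,403,-92,0,-0.35,-0.25,87]]]'
python3 - <<'E'
from h import *
from kin import *
s=arm.get_state(); D=json.load(open("data.json")); D.append([list(map(float,s[k])) for k in ("q","eef_pos","ee_rot")]); json.dump(D,open("data.json","w"))
f=lambda p: np.concatenate([(fk(q,list(p)+[np.pi],-1,-1)[0]-x)*1000 for q,x,r in D])
r=least_squares(f,[.3,0,.5,0,.5,-.19,.25]); print(r.x.round(4),r.fun.round(2), np.linalg.svd(r.jac)[1].round(1)); print(s["q"],s["t"])
for q,x,rr in D: print(np.degrees(Ro.from_matrix(fk(q,list(r.x)+[np.pi],-1,-1)[1].T@Ro.from_euler('xyz',rr).as_matrix()).magnitude()).round(2))
E
```

```text
t: 3.35
eef_pos: [0.4698, 0.1473, 0.2193]
ee_rot: [-2.821, 0.105, -2.856]
force: [0.1, 0.0, 0.0]
width: 0.0871
gripper_force: 0.0
[ 2.002e-01 -6.000e-04  6.009e-01 -0.000e+00  4.644e-01 -1.917e-01
  3.783e-01] [ 0.    0.01 -0.02  0.02  0.    0.05 -0.01 -0.01 -0.03] [3438.4 2455.4 1717.7  363.5  207.9  146.4   33. ]
[ 0.95022337  0.04225262 -0.59992549  0.35864183 -1.07913279 -2.44690301] 3.35
0.02
0.0
0.0
```

```bash
cat >> kin.py <<'E'
PAR=[.2002,-.0006,.6009,0,.4644,-.1917,.3783,np.pi]
LO=np.array([-3.07,-1.43,-1.02,-3.03,-3.05,-3.03])+.03; HI=np.array([3.07,2.12,1.25,1.67,0,3.03])-.03
def ik(p,R,q0,tol=1e-3):
    def f(q):
        x,r=fk(q,PAR,-1,-1); return np.concatenate([(x-p)*3,Ro.from_matrix(r.T@R).as_rotvec()])
    s=least_squares(f,np.clip(q0,LO+1e-3,HI-1e-3),bounds=(LO,HI),max_nfev=60)
    return s.x,np.abs(s.fun).max()
def tilt(hdeg,th):   # tool z leaning th from down towards heading h ; y = closing, horizontal
    h=np.radians(hdeg);t=np.radians(th); hh=np.array([np.cos(h),np.sin(h),0]); z=np.array([0,0,-np.cos(t)])+np.sin(t)*hh
    y=np.array([-np.sin(h),np.cos(h),0]); return z,y
E
cat > feas.py <<'E'
from h import tool
from kin import *
rng=np.random.default_rng(0)
seeds=[json.load(open("data.json"))[-1][0]]+[list(rng.uniform(LO,HI)) for _ in range(10)]
for nm,g,yaw in (("caddy",np.array([.486,.191,.05]),10.2),("tray",np.array([.440,-.219,.075]),-15.3)):
  for k in range(4):
    hd=yaw+90*k; out=[]
    for th in (-75,-60,-45,-30,-15,0,15,30,45,60,75,90):
      best=[]
      for sg in (1,-1):
        z,y=tilt(hd,th); R=tool(z,sg*y); p=g+.019*z; ok=0;
        for q0 in (seeds):
            q,e=ik(p,R,q0)
            if e<2e-3: ok=1;break
        best.append(str(ok))
      out.append(f"{th}:{''.join(best)}")
    print(nm,hd,out)
E
time python3 feas.py
```

```text
caddy 10.2 ['-75:11', '-60:11', '-45:11', '-30:11', '-15:11', '0:11', '15:00', '30:00', '45:00', '60:00', '75:00', '90:00']
caddy 100.2 ['-75:11', '-60:11', '-45:11', '-30:11', '-15:11', '0:11', '15:10', '30:11', '45:11', '60:11', '75:11', '90:11']
caddy 190.2 ['-75:00', '-60:00', '-45:00', '-30:00', '-15:00', '0:11', '15:11', '30:11', '45:11', '60:11', '75:11', '90:11']
caddy 280.2 ['-75:11', '-60:11', '-45:11', '-30:11', '-15:01', '0:11', '15:11', '30:11', '45:11', '60:11', '75:11', '90:11']
tray -15.3 ['-75:11', '-60:11', '-45:11', '-30:11', '-15:11', '0:11', '15:11', '30:00', '45:11', '60:11', '75:00', '90:11']
tray 74.7 ['-75:11', '-60:11', '-45:11', '-30:11', '-15:11', '0:11', '15:11', '30:11', '45:11', '60:11', '75:11', '90:11']
tray 164.7 ['-75:00', '-60:11', '-45:11', '-30:00', '-15:11', '0:11', '15:11', '30:11', '45:11', '60:11', '75:11', '90:11']
tray 254.7 ['-75:11', '-60:11', '-45:11', '-30:11', '-15:11', '0:11', '15:11', '30:11', '45:11', '60:11', '75:11', '90:11']
real	0m9.737s
user	0m9.976s
sys	0m0.179s
```

```bash
cat >> h.py <<'E'
from kin import *
from scipy.spatial.transform import Slerp
def key(g,hd,th,sg=1,back=0):
    z,y=tilt(hd,th); return np.array(g)+(.019-back)*z, tool(z,sg*y)
def plan(keys,start=None,q0=None,show=True,dt_ang=.17,dt_lin=.055):
    """straight segments between key poses: check joints, print rows (tool frame of start)"""
    if start is None:
        s=arm.get_state(); start=(np.array(s["eef_pos"]),Ro.from_euler('xyz',s["ee_rot"]).as_matrix()); q0=np.array(s["q"])
    p,R=start; q=np.array(q0)
    for i,(p1,R1) in enumerate(keys):
        rv=Ro.from_matrix(R.T@R1).as_rotvec(); n=int(max(1,np.ceil(max(np.linalg.norm(rv)/dt_ang,np.linalg.norm(p1-p)/dt_lin))))
        mv=0;me=0
        for k in range(1,n+1):
            f=k/n; pk=p+f*(p1-p); Rk=R@Ro.from_rotvec(f*rv).as_matrix()
            qn,e=ik(pk,Rk,q); mv=max(mv,np.abs(qn-q).max()); me=max(me,e); q=qn
            if show: print("[%d,%d,%d,%.2f,%.2f,%.2f,F],"%(*(start[1].T@(pk-start[0])*1000).round(),*Ro.from_matrix(start[1].T@Rk).as_rotvec()),end="")
        print("\n#",i,"n",n,"err",round(me,4),"maxdq",round(mv,2),"q",q.round(2))
        p,R=p1,R1
    return (p,R),q
E
python3 - <<'E'
from h import *
hc=100.2; u=np.array([np.cos(np.radians(hc)),np.sin(np.radians(hc)),0])
C=np.array([.4857,.1908,0]); g1=C+[0,0,.058]; Cl=np.array([.486,.195,.037]); gl=Cl-.014*u; g2=Cl+.025*u; up=np.array([0,0,.08]); w=np.array([.440,-.219,.073])
for sg in (1,-1):
    print("SIGN",sg)
    plan([key(g1,hc,-30,sg,.09),key(g1,hc,-30,sg),key(g1+up,hc,-30,sg),key(gl+up,hc,60,sg),key(gl,hc,60,sg),key(gl,hc,60,sg,.1),key(g2,hc,-30,sg,.1),key(g2,hc,-30,sg),key(g2+up,hc,-30,sg),key(g2+up,hc,60,sg),key(w+up,74.7,60,sg),key(w,74.7,60,sg),key(w,74.7,60,sg,.1)],show=False)
E
```

```text
SIGN 1

# 0 n 10 err 0.0 maxdq 0.15 q [ 1.05  0.39 -0.48  0.36 -1.15 -1.09]

# 1 n 2 err 0.0 maxdq 0.11 q [ 0.98  0.46 -0.62  0.45 -0.94 -1.15]

# 2 n 2 err 0.0 maxdq 0.09 q [ 0.99  0.35 -0.54  0.4  -1.11 -1.07]

# 3 n 10 err 0.0 maxdq 0.23 q [-0.05  0.52 -0.18 -1.03 -1.4   0.71]

# 4 n 2 err 0.0 maxdq 0.07 q [-0.05  0.66 -0.19 -1.05 -1.33  0.85]

# 5 n 2 err 0.0 maxdq 0.07 q [-0.17  0.61 -0.12 -0.96 -1.46  0.79]

# 6 n 10 err 0.0 maxdq 0.28 q [ 1.08  0.43 -0.44  0.34 -1.15 -1.12]

# 7 n 2 err 0.0 maxdq 0.12 q [ 1.02  0.51 -0.59  0.43 -0.92 -1.18]

# 8 n 2 err 0.0 maxdq 0.08 q [ 1.02  0.4  -0.52  0.38 -1.09 -1.1 ]

# 9 n 10 err 0.0 maxdq 0.24 q [ 0.01  0.51 -0.2  -1.06 -1.35  0.69]

# 10 n 9 err 0.0 maxdq 0.09 q [-0.77  0.55 -0.04 -0.86 -1.64  0.75]

# 11 n 2 err 0.0 maxdq 0.06 q [-0.77  0.67 -0.07 -0.86 -1.54  0.86]

# 12 n 2 err 0.0 maxdq 0.08 q [-0.87  0.66  0.07 -0.8  -1.7   0.81]
SIGN -1

# 0 n 10 err 0.6122 maxdq 0.21 q [ 0.56  0.29 -0.35 -0.12 -0.96 -3.  ]

# 1 n 2 err 0.6207 maxdq 0.11 q [ 0.51  0.36 -0.47 -0.15 -0.73 -3.  ]

# 2 n 2 err 0.6031 maxdq 0.11 q [ 0.51  0.27 -0.37 -0.09 -0.95 -3.  ]

# 3 n 10 err 0.5008 maxdq 0.18 q [-0.05  0.52 -0.18 -1.03 -1.4  -2.43]

# 4 n 2 err 0.0 maxdq 0.07 q [-0.05  0.66 -0.19 -1.05 -1.33 -2.3 ]

# 5 n 2 err 0.0 maxdq 0.07 q [-0.17  0.61 -0.12 -0.96 -1.46 -2.35]

# 6 n 10 err 0.6397 maxdq 0.21 q [ 0.59  0.32 -0.34 -0.16 -0.93 -3.  ]

# 7 n 2 err 0.6471 maxdq 0.13 q [ 0.54  0.41 -0.48 -0.2  -0.67 -3.  ]

# 8 n 2 err 0.6312 maxdq 0.12 q [ 0.54  0.3  -0.38 -0.13 -0.9  -3.  ]

# 9 n 10 err 0.5274 maxdq 0.19 q [ 0.01  0.51 -0.2  -1.06 -1.35 -2.45]

# 10 n 9 err 0.0 maxdq 0.09 q [-0.77  0.55 -0.04 -0.86 -1.64 -2.39]

# 11 n 2 err 0.0 maxdq 0.06 q [-0.77  0.67 -0.07 -0.86 -1.54 -2.28]

# 12 n 2 err 0.0 maxdq 0.08 q [-0.87  0.66  0.07 -0.8  -1.7  -2.33]
```

```bash
cat > P.py <<'E'
from h import *
hc=100.2; u=np.array([np.cos(np.radians(hc)),np.sin(np.radians(hc)),0])
C=np.array([.4857,.1908,0]); g1=C+[0,0,.058]; Cl=np.array([.486,.195,.037]); gl=Cl-.014*u; up=np.array([0,0,.08]); w=np.array([.440,-.219,.073])
E
python3 -c "
from P import *
plan([key(g1,hc,-30,1,.09),key(g1,hc,-30,1)],dt_ang=.15)"
```

```text
[-2,9,7,0.00,0.02,-0.14,F],[-4,18,14,0.01,0.05,-0.27,F],[-6,28,20,0.01,0.07,-0.41,F],[-8,37,27,0.02,0.10,-0.55,F],[-9,46,34,0.02,0.12,-0.68,F],[-11,55,41,0.03,0.15,-0.82,F],[-13,64,47,0.03,0.17,-0.96,F],[-15,74,54,0.04,0.20,-1.10,F],[-17,83,61,0.04,0.22,-1.23,F],[-19,92,68,0.05,0.25,-1.37,F],[-21,101,74,0.05,0.27,-1.51,F],
# 0 n 11 err 0.0 maxdq 0.14 q [ 1.05  0.39 -0.48  0.36 -1.15 -1.09]
[-14,92,118,0.05,0.27,-1.51,F],[-8,83,162,0.05,0.27,-1.51,F],
# 1 n 2 err 0.0 maxdq 0.11 q [ 0.98  0.46 -0.62  0.45 -0.94 -1.15]
```

```bash
python3 -m jog '[[[-4,18,14,0.01,0.05,-0.15,87],[-5,23,17,0.01,0.06,-0.3,87],[-6,28,20,0.01,0.07,-0.45,87],[-8,37,27,0.02,0.10,-0.6,87],[-9,46,34,0.02,0.12,-0.75,87],[-11,55,41,0.03,0.15,-0.9,87],[-13,64,47,0.03,0.17,-1.05,87],[-15,74,54,0.04,0.20,-1.2,87],[-17,83,61,0.04,0.22,-1.35,87],[-21,101,74,0.05,0.27,-1.51,87],[-21,101,74,0.05,0.27,-1.51,87],[-17,96,96,0.05,0.27,-1.51,87],[-14,92,118,0.05,0.27,-1.51,87],[-11,88,140,0.05,0.27,-1.51,87],[-8,83,162,0.05,0.27,-1.51,87],[-8,83,162,0.05,0.27,-1.51,87],[-8,83,162,0.05,0.27,-1.51,60],[-8,83,162,0.05,0.27,-1.51,60],[-8,83,162,0.05,0.27,-1.51,60],[-8,83,162,0.05,0.27,-1.51,60]]]' 25
python3 - <<'E'
from P import *
s=arm.get_state(); R=Ro.from_euler('xyz',s["ee_rot"]).as_matrix(); print("grasp pt",np.array(s["eef_pos"])-.019*R[:,2], g1)
plan([key(g1+up,hc,-30),key(gl+up,hc,60)],dt_ang=.13)
im,d,W=cloud("scene"); cv2.imwrite("pics/s1.png",cv2.resize(im[150:300,80:330],None,fx=3,fy=3))
E
```

```text
t: 5.85
eef_pos: [0.4882, 0.1832, 0.0422]
ee_rot: [3.141, -0.52, -1.388]
force: [-1.4, 1.4, 5.3]
width: 0.0657
gripper_force: 25.0
grasp pt [0.48651949 0.19244446 0.05870116] [0.4857 0.1908 0.058 ]
[20,1,-34,-0.00,0.00,0.00,F],[41,1,-68,-0.00,0.00,0.00,F],
# 0 n 2 err 0.0 maxdq 0.09 q [ 0.99  0.35 -0.54  0.4  -1.11 -1.07]
[39,1,-68,-0.00,-0.12,0.00,F],[38,1,-67,-0.00,-0.24,0.00,F],[36,1,-67,-0.00,-0.36,0.00,F],[34,1,-67,-0.00,-0.48,0.00,F],[33,1,-66,-0.00,-0.60,0.00,F],[31,1,-66,0.00,-0.72,0.00,F],[29,1,-66,0.00,-0.84,0.00,F],[28,1,-65,0.00,-0.96,0.00,F],[26,0,-65,0.00,-1.08,0.00,F],[25,0,-65,0.00,-1.20,0.00,F],[23,0,-65,0.00,-1.33,0.00,F],[21,0,-64,0.00,-1.45,0.00,F],[20,0,-64,0.00,-1.57,0.00,F],
# 1 n 13 err 0.0 maxdq 0.18 q [-0.05  0.52 -0.18 -1.03 -1.4   0.71]
```

View pics/s1.png

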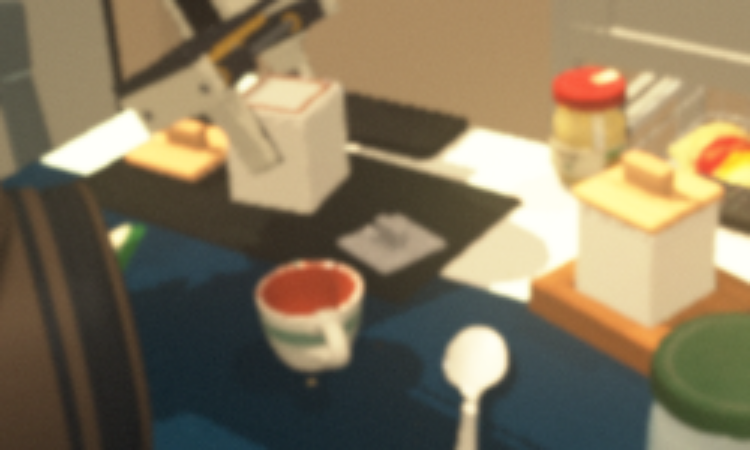

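```bash
python3 -m jog '[[[10,0,-17,0,0,0,60],[20,1,-34,0,0,0,60],[31,1,-51,0,0,0,60],[41,1,-68,0,-0.05,0,60],[38,1,-67,0,-0.18,0,60],[36,1,-67,0,-0.31,0,60],[34,1,-67,0,-0.44,0,60],[33,1,-66,0,-0.57,0,60],[31,1,-66,0,-0.70,0,60],[29,1,-66,0,-0.83,0,60],[28,1,-65,0,-0.96,0,60],[26,0,-65,0,-1.08,0,60],[25,0,-65,0,-1.20,0,60],[23,0,-65,0,-1.33,0,60],[21,0,-64,0,-1.45,0,60],[20,0,-64,0,-1.57,0,60],[20,0,-64,0,-1.57,0,60],[20,0,-64,0,-1.57,0,60]]]'
python3 - <<'E'
from P import *
s=arm.get_state(); R=Ro.from_euler('xyz',s["ee_rot"]).as_matrix(); print("grasp pt",np.array(s["eef_pos"])-.019*R[:,2], gl+up)
plan([key(gl+[0,0,.001],hc,60),key(gl+[0,0,.001],hc,60,back=.1)])
im,d,W=cloud("scene"); cv2.imwrite("pics/s2.png",cv2.resize(im[150:300,80:330],None,fx=3,fy=3))
P=cloud("top")[2].reshape(-1,3)
m=(np.abs(P[:,0]-.486)<.07)&(P[:,1]<.26)&(P[:,1]>.10)&(P[:,2]>.13)&(P[:,2]<.165); print(m.sum(),np.percentile(P[m],[2,50,98],axis=0).round(3))
E
```

```text
t: 8.15
eef_pos: [0.4857, 0.1966, 0.1067]
ee_rot: [3.137, 1.047, -1.393]
force: [0.8, 0.1, -2.5]
width: 0.0661
gripper_force: 25.0
grasp pt [0.48864011 0.18046688 0.1162485 ] [0.48847919 0.18122126 0.117     ]
[34,0,20,0.00,0.00,-0.00,F],[67,0,40,0.00,0.00,-0.00,F],
# 0 n 2 err 0.0 maxdq 0.07 q [-0.05  0.66 -0.19 -1.05 -1.33  0.84]
[67,0,-10,0.00,0.00,-0.00,F],[67,0,-60,0.00,0.00,-0.00,F],
# 1 n 2 err 0.0 maxdq 0.07 q [-0.17  0.61 -0.12 -0.96 -1.46  0.79]
1113 [[0.442 0.103 0.132]
 [0.483 0.187 0.146]
 [0.533 0.234 0.151]]
```

View pics/s2.png

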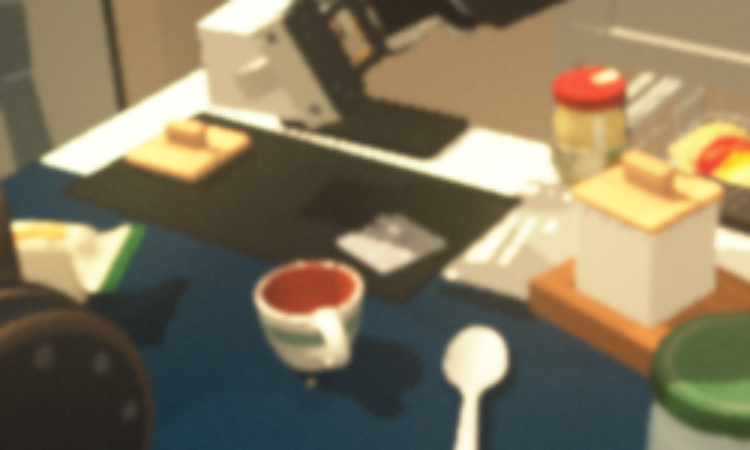

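```bash
python3 -m jog '[[[15,0,9,0,0,0,60],[34,0,20,0,0,0,60],[50,0,29,0,0,0,60],[60,0,35,0,0,0,60],[65,0,38,0,0,0,60],[67,0,39,0,0,0,60],[69,0,40,0,0,0,60],[69,0,40,0,0,0,60],[69,0,40,0,0,0,60]]]'
python3 -m jog '[[[0,0,0,0,0,0,70],[0,0,0,0,0,0,80],[0,0,0,0,0,0,87],[0,0,0,0,0,0,87],[0,0,0,0,0,0,87],[0,0,-30,0,0,0,87],[0,0,-60,0,0,0,87],[0,0,-100,0,0,0,87],[0,0,-100,0,0,0,87]]]'
python3 - <<'E'
from h import *
P=cloud("top")[2].reshape(-1,3); P=P[~np.isnan(P).any(1)]
m=(np.abs(P[:,0]-.486)<.07)&(P[:,1]<.26)&(P[:,1]>.10)&(P[:,2]>.064)&(P[:,2]<.076)
r=cv2.minAreaRect((P[m][:,:2]*1000).astype(np.float32)); print(m.sum(),r,np.median(P[m][:,2]))
E
```

```text
t: 9.38
eef_pos: [0.4847, 0.1973, 0.0302]
ee_rot: [3.141, 1.053, -1.388]
force: [-2.3, -4.6, 15.3]
width: 0.0658
gripper_force: 25.0
t: 10.5
eef_pos: [0.5024, 0.1097, 0.078]
ee_rot: [-3.14, 1.048, -1.39]
force: [-0.5, 0.2, -0.2]
width: 0.0869
gripper_force: 0.0
409 ((501.69219970703125, 169.38571166992188), (53.70869827270508, 136.5720672607422), 16.057785034179688) 0.06928716788009964
```

```bash
python3 - <<'E'
from P import *
g2=np.array([.4806,.2202,.037])
plan([key([.487,.15,.17],hc,45),key([.482,.22,.19],hc,-30),key(g2,hc,-30,back=.09)],dt_ang=.13)
E
```

```text
[-32,2,3,0.00,0.09,0.00,F],[-64,5,5,0.00,0.18,0.00,F],[-96,7,8,0.00,0.26,0.00,F],
# 0 n 3 err 0.0 maxdq 0.13 q [ 0.06  0.32 -0.19 -0.82 -1.3   0.45]
[-99,7,11,0.00,0.38,0.00,F],[-103,6,14,0.00,0.50,0.00,F],[-106,5,16,0.00,0.62,0.00,F],[-110,5,19,0.00,0.74,0.00,F],[-113,4,22,0.00,0.86,0.00,F],[-117,3,25,0.00,0.98,0.00,F],[-120,3,28,0.00,1.10,0.00,F],[-123,2,31,0.00,1.22,0.00,F],[-127,1,34,0.00,1.33,0.00,F],[-130,1,37,0.00,1.45,0.00,F],[-134,0,40,0.00,1.57,0.00,F],
# 1 n 11 err 0.0 maxdq 0.17 q [ 1.03  0.32 -0.43  0.36 -1.25 -1.04]
[-113,1,78,0.00,1.57,0.00,F],[-91,1,117,0.00,1.57,0.00,F],
# 2 n 2 err 0.0 maxdq 0.06 q [ 1.08  0.44 -0.45  0.35 -1.13 -1.12]
```

```bash
python3 -m jog '[[[-32,2,3,0,0.09,0,87],[-64,5,5,0,0.18,0,87],[-96,7,8,0,0.28,0,87],[-99,7,11,0,0.40,0,87],[-103,6,14,0,0.53,0,87],[-106,5,16,0,0.66,0,87],[-110,5,19,0,0.79,0,87],[-113,4,22,0,0.92,0,87],[-117,3,25,0,1.05,0,87],[-120,3,28,0,1.18,0,87],[-123,2,31,0,1.31,0,87],[-127,1,34,0,1.44,0,87],[-130,1,37,0,1.57,0,87],[-113,1,78,0,1.57,0,87],[-91,1,117,0,1.57,0,87],[-91,1,117,0,1.57,0,87]]]'
python3 - <<'E'
from P import *
g2=np.array([.4806,.2202,.037])
for c in ("top","scene"):
    im,d,W=cloud(c); P=W.reshape(-1,3); P=P[~np.isnan(P).any(1)]
    m=(np.abs(P[:,0]-.486)<.06)&(P[:,1]<.25)&(P[:,1]>.13)&(P[:,2]>.064)&(P[:,2]<.073)
    if m.sum()>20:
        r=cv2.minAreaRect((P[m][:,:2]*1000).astype(np.float32)); print(c,m.sum(),r,np.median(P[m][:,2]))
        print(np.round(cv2.boxPoints(r),1).tolist())
    cv2.imwrite(f"pics/l_{c}.png",im)
a=cv2.imread("pics/l_top.png")[150:270,110:260]; b=cv2.imread("pics/l_scene.png")[150:270,80:280]
cv2.imwrite("pics/l.png",np.hstack([cv2.resize(a,(375,300)),cv2.resize(b,(420,300))]))
plan([key(g2,hc,-30)])
E
```

```text
t: 12.55
eef_pos: [0.4716, 0.2559, 0.0945]
ee_rot: [3.134, -0.525, -1.383]
force: [0.0, -0.3, 0.6]
width: 0.0868
gripper_force: 0.0
top 735 ((484.23956298828125, 196.73934936523438), (66.0868148803711, 80.99807739257812), 10.515085220336914) 0.06914915453364785
[[444.3999938964844, 230.5], [459.1000061035156, 150.89999389648438], [524.0999755859375, 163.0], [509.29998779296875, 242.60000610351562]]
scene 528 ((484.479248046875, 195.36593627929688), (70.06181335449219, 83.4948959350586), 10.704544067382812) 0.06856719457672664
[[442.29998779296875, 229.89999389648438], [457.79998779296875, 147.8000030517578], [526.7000122070312, 160.89999389648438], [511.1000061035156, 242.89999389648438]]
[1,-1,45,0.00,0.00,0.00,F],[2,-1,89,0.00,0.00,0.01,F],
# 0 n 2 err 0.0 maxdq 0.1 q [ 1.02  0.51 -0.59  0.43 -0.92 -1.18]
```

View pics/l.png

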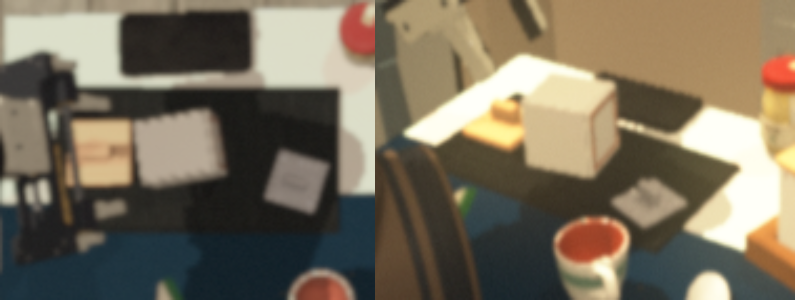

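```bash
python3 -m jog '[[[0,-1,25,0,0,0,87],[1,-1,50,0,0,0,87],[2,-1,72,0,0,0.01,87],[2,-1,89,0,0,0.01,87],[2,-1,89,0,0,0.01,87],[2,-1,89,0,0,0.01,60],[2,-1,89,0,0,0.01,60],[2,-1,89,0,0,0.01,60],[2,-1,89,0,0,0.01,60]]]' 30
python3 - <<'E'
from P import *
s=arm.get_state(); R=Ro.from_euler('xyz',s["ee_rot"]).as_matrix(); g=np.array(s["eef_pos"])-.019*R[:,2]; print("grasp pt",g)
c=np.array([.4845,.196,.037]); print("grasp from floor mm",40+1000*(g-c)@u, "up", 1000*(g[2]-.037))
plan([key(g+up,hc,-30),key(g+up,hc,60),key(w+[0,0,.07],74.7,60)],dt_ang=.13)
E
```

```text
t: 13.78
eef_pos: [0.4829, 0.2115, 0.0221]
ee_rot: [-3.137, -0.52, -1.4]
force: [-2.2, 2.3, 5.7]
width: 0.0658
gripper_force: 30.0
grasp pt [0.48117018 0.22079403 0.038554  ]
grasp from floor mm 64.99183420684338 up 1.5539957383231064
[20,0,-35,-0.00,0.00,-0.00,F],[40,0,-69,-0.00,0.00,-0.01,F],
# 0 n 2 err 0.0 maxdq 0.09 q [ 1.03  0.4  -0.51  0.38 -1.1  -1.1 ]
[38,0,-71,-0.00,-0.12,-0.01,F],[37,0,-72,-0.00,-0.24,-0.01,F],[35,0,-74,-0.00,-0.36,-0.01,F],[34,0,-75,-0.00,-0.48,-0.01,F],[32,0,-77,-0.00,-0.60,-0.01,F],[31,0,-78,-0.00,-0.72,-0.01,F],[30,0,-80,-0.00,-0.84,-0.01,F],[28,0,-81,-0.00,-0.96,-0.01,F],[27,0,-83,-0.00,-1.08,-0.00,F],[25,0,-84,-0.00,-1.20,-0.00,F],[24,0,-85,-0.00,-1.33,-0.00,F],[22,0,-87,-0.01,-1.45,-0.00,F],[21,0,-88,-0.01,-1.57,-0.00,F],
# 1 n 13 err 0.0 maxdq 0.18 q [ 0.01  0.5  -0.2  -1.07 -1.35  0.69]
[63,12,-67,0.01,-1.57,0.05,F],[106,24,-46,0.02,-1.57,0.10,F],[149,36,-25,0.04,-1.56,0.15,F],[191,48,-3,0.05,-1.56,0.21,F],[234,60,18,0.07,-1.56,0.26,F],[276,73,39,0.08,-1.55,0.31,F],[319,85,60,0.09,-1.55,0.37,F],[362,97,81,0.11,-1.54,0.42,F],[404,109,103,0.12,-1.54,0.47,F],
# 2 n 9 err 0.0 maxdq 0.09 q [-0.77  0.56 -0.05 -0.86 -1.63  0.77]
```

```bash
python3 -m jog '[[[14,0,-24,0,0,0,60],[28,0,-48,0,0,0,60],[40,0,-69,0,0,0,60],[38,0,-71,0,-0.13,0,60],[37,0,-72,0,-0.26,0,60],[35,0,-74,0,-0.39,0,60],[34,0,-75,0,-0.52,0,60],[32,0,-77,0,-0.65,0,60],[31,0,-78,0,-0.78,0,60],[30,0,-80,0,-0.91,0,60],[28,0,-81,0,-1.04,0,60],[27,0,-83,0,-1.17,0,60],[25,0,-84,0,-1.30,0,60],[23,0,-86,0,-1.44,0,60],[21,0,-88,0,-1.57,0,60],[21,0,-88,0,-1.57,0,60]]]'
python3 - <<'E'
from P import *
s=arm.get_state(); R=Ro.from_euler('xyz',s["ee_rot"]).as_matrix(); g=np.array(s["eef_pos"])-.019*R[:,2]; print("grasp pt",g)
plan([key([.48,.12,.245],hc-10,60),key([.44,-.22,.245],74.7,60),key(w+[0,0,.05],74.7,60)],dt_ang=.13)
E
```

```text
t: 15.78
eef_pos: [0.4778, 0.2342, 0.1053]
ee_rot: [3.135, 1.05, -1.407]
force: [0.7, 0.0, -1.8]
width: 0.0661
gripper_force: 30.0
grasp pt [0.48061052 0.21798356 0.11478223]
[-22,5,-50,0.05,0.00,0.03,F],[-43,10,-99,0.10,0.00,0.05,F],[-65,15,-149,0.15,0.00,0.08,F],
# 0 n 3 err 0.0 maxdq 0.08 q [-0.18  0.28 -0.18 -1.02 -1.49  0.49]
[-41,28,-189,0.18,0.00,0.10,F],[-18,41,-230,0.21,0.00,0.12,F],[6,54,-271,0.25,0.00,0.14,F],[29,68,-312,0.28,0.00,0.16,F],[53,81,-353,0.31,0.00,0.18,F],[76,94,-394,0.35,0.00,0.20,F],[100,107,-435,0.38,0.00,0.21,F],
# 1 n 7 err 0.0 maxdq 0.09 q [-0.77  0.43  0.02 -0.88 -1.76  0.62]
[135,107,-414,0.38,0.00,0.21,F],[170,107,-394,0.38,0.00,0.21,F],[205,107,-373,0.38,0.00,0.21,F],
# 2 n 3 err 0.0 maxdq 0.06 q [-0.77  0.59 -0.05 -0.86 -1.6   0.79]
```

```bash
python3 -m jog '[[[-22,5,-50,0.05,0,0.03,60],[-43,10,-99,0.10,0,0.05,60],[-65,15,-149,0.15,0,0.08,60],[-41,28,-189,0.18,0,0.10,60],[-18,41,-230,0.21,0,0.12,60],[6,54,-271,0.25,0,0.14,60],[29,68,-312,0.28,0,0.16,60],[53,81,-353,0.31,0,0.18,60],[76,94,-394,0.35,0,0.20,60],[100,107,-435,0.38,0,0.21,60],[100,107,-435,0.38,0,0.21,60],[135,107,-414,0.38,0,0.21,60],[170,107,-394,0.38,0,0.21,60],[205,107,-373,0.38,0,0.21,60],[205,107,-373,0.38,0,0.21,60],[205,107,-373,0.38,0,0.21,60]]]'
cat > seg.py <<'E'
from P import *
s=arm.get_state(); R=Ro.from_euler('xyz',s["ee_rot"]).as_matrix(); g=np.array(s["eef_pos"])-.019*R[:,2]; print("grasp pt",g, "t",s["t"])
im,d,W=cloud("top"); P=W.reshape(-1,3); P=P[~np.isnan(P).any(1)]
def rect(n,c,rad,z0,z1):
    m=(np.abs(P[:,0]-c[0])<rad)&(np.abs(P[:,1]-c[1])<rad)&(P[:,2]>z0)&(P[:,2]<z1)
    r=cv2.minAreaRect((P[m][:,:2]*1000).astype(np.float32)); print(n,m.sum(),np.round(r[0],1),np.round(r[1],1),round(r[2],1),np.median(P[m][:,2]).round(4))
E
python3 - <<'E'
from seg import *
rect("rim",(.44,-.219),.055,.12,.15)
rect("full",(.466,-.121),.05,.075,.13)
cv2.imwrite("pics/t3.png",cv2.resize(im[170:270,260:400],None,fx=5,fy=5,interpolation=cv2.INTER_CUBIC))
E
```

```text
t: 17.77
eef_pos: [0.4464, -0.2016, 0.1174]
ee_rot: [-3.119, 1.05, -1.811]
force: [-0.5, -0.7, -1.2]
width: 0.0662
gripper_force: 30.0
grasp pt [ 0.44210575 -0.21750086  0.12687481] t 17.775
rim 415 [ 445.1 -214.3] [ 72.8 107. ] 63.5 0.1382
full 743 [ 466.1 -121.2] [70.3 70. ] 74.4 0.0963
```

View pics/t3.png

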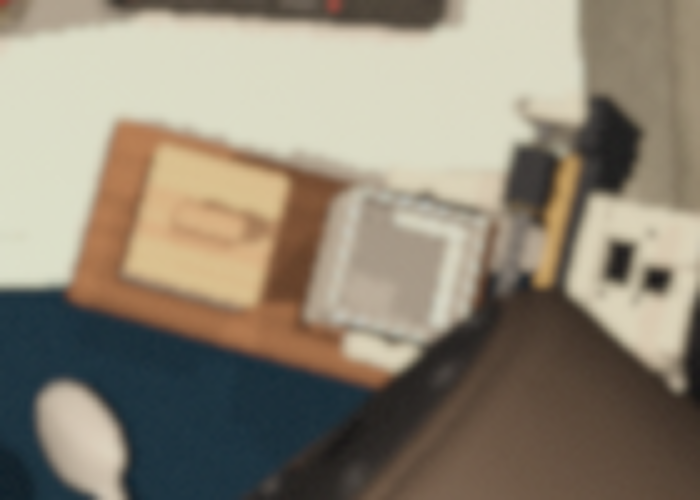

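```bash
python3 - <<'E'
from seg import *
a=np.radians(74.7-0.0); uu=np.array([np.cos(a),np.sin(a)]); vv=np.array([np.sin(a),-np.cos(a)])
Q=P[(np.abs(P[:,0]-.44)<.06)&(np.abs(P[:,1]+.219)<.06)&(P[:,2]>.132)&(P[:,2]<.147)]
U=(Q[:,:2]-[.440,-.219])@uu*1000; V=(Q[:,:2]-[.440,-.219])@vv*1000
m=(U>14)
print("far edge",np.percentile(U[np.abs(V)<25],[97,99,100]),"V",np.percentile(V[m],[0,1,3,97,99,100]), m.sum(), "rim z",np.median(Q[U>28,2]))
for lo in range(-30,30,10):
    k=(V>lo)&(V<lo+10); print(lo,U[k].max().round(1),end=" ")
print("\ny tool vs", R.T@np.array([0,0,1]).round(3), "expect tool y horiz; heading", np.degrees(np.arctan2(R[1,2],R[0,2])))
gt=np.array([.440,-.219,.073]); gt[:2]-=.0015*uu
plan([key(gt+[0,0,.03],74.7,60),key(gt+[0,0,.0],74.7,60)],dt_lin=.012)
# tray check in same top image
m=(P[:,2]>.020)&(P[:,2]<.028)&(P[:,0]>.36)&(P[:,0]<.55)&(P[:,1]>-.30)&(P[:,1]<-.03)
r=cv2.minAreaRect((P[m][:,:2]*1000).astype(np.float32)); print(r)
E
```

```text
grasp pt [ 0.44220143 -0.21783702  0.12721826] t 17.825
far edge [37.73457743 37.8780634  37.9143584 ] V [-47.94462372 -45.52153329 -39.77949741  42.39723234  46.18362657
  46.67099935] 79 rim z 0.13881620655029123
-30 37.5 -20 36.9 -10 37.7 0 37.2 10 37.9 20 37.9 
y tool vs [-0.86729817 -0.01237287 -0.49763521] expect tool y horiz; heading 74.68004350146597
[8,1,3,-0.00,0.00,0.00,F],[15,1,6,-0.00,0.00,0.01,F],[23,2,9,-0.00,0.00,0.01,F],
# 0 n 3 err 0.0 maxdq 0.01 q [-0.77  0.62 -0.06 -0.86 -1.58  0.82]
[31,2,14,-0.00,0.00,0.01,F],[40,2,19,-0.00,0.00,0.01,F],[49,3,24,-0.00,0.00,0.01,F],
# 1 n 3 err 0.0 maxdq 0.02 q [-0.77  0.67 -0.07 -0.86 -1.55  0.86]
((452.8004455566406, -168.51019287109375), (217.8300018310547, 104.24407196044922), 74.27301788330078)
```

```bash
python3 -m jog '[[[12,2,5,0,0,0.01,60],[23,2,10,0,0,0.01,60],[31,2,14.5,0,0,0.01,60],[35,2,17,0,0,0.01,60],[40,2.5,20,0,0,0.01,60],[44,3,22,0,0,0.01,60],[47,3,24,0,0,0.01,60],[49,3,25,0,0,0.01,60],[49,3,25,0,0,0.01,60],[49,3,25,0,0,0.01,60]]]'
python3 -c "
from seg import *
print(R.T@[0,0,1]); rect('full',(.466,-.121),.05,.075,.13)
m=(np.abs(P[:,0]-.44)<.05)&(np.abs(P[:,1]+.219)<.05)&(P[:,2]>.078)&(P[:,2]<.098);print(np.percentile(P[m][:,2],[10,50,90]),m.sum())"
```

```text
t: 19.12
eef_pos: [0.4427, -0.2035, 0.0643]
ee_rot: [-3.134, 1.055, -1.828]
force: [-1.6, -4.0, 19.5]
width: 0.0655
gripper_force: 30.0
grasp pt [ 0.43836066 -0.2194224   0.07370654] t 19.125
[-0.86990184 -0.00383477 -0.49320999]
full 740 [ 465.9 -121.2] [70.2 69.9] 74.0 0.0964
[0.08023927 0.08621832 0.09341013] 278
```

```bash
python3 -m jog '[[[-1,0,0,0,0,0,60],[-1,0,0,0,0,0,66],[-1,0,0,0,0,0,70],[-1,0,0,0,0,0,78],[-1,0,0,0,0,0,87],[-1,0,0,0,0,0,87],[-1,0,0,0,0,0,87],[0,0,-30,0,0,0,87],[0,0,-70,0,0,0,87],[0,0,-120,0,0,0,87],[0,0,-120,0,0,0,87]]]'
cat > seg2.py <<'E'
from seg import *
s0=arm.get_state()
rect("rim",(.44,-.219),.06,.078,.098)
for c in ("scene","top"):
    imc,dc,Wc=cloud(c); Pc=Wc.reshape(-1,3); Pc=Pc[~np.isnan(Pc).any(1)]
    m=(np.abs(Pc[:,0]-.44)<.06)&(np.abs(Pc[:,1]+.219)<.055)&(Pc[:,2]>.08)&(Pc[:,2]<.095)
    r=cv2.minAreaRect((Pc[m][:,:2]*1000).astype(np.float32)); print(c,m.sum(),np.round(r[0],1),np.round(r[1],1),round(r[2],1),np.median(Pc[m][:,2]).round(4))
E
python3 - <<'E'
from seg2 import *
plan([key([.4515,.0733,.25],74.7,0),key([.452,.073,.12],74.7,0)],dt_ang=.13)
plan([key([.4515,.0733,.25],162.8,0)],dt_ang=.13,show=False)
plan([key([.4515,.0733,.25],-17.2,0)],dt_ang=.13,show=False)
E
```

```text
t: 20.55
eef_pos: [0.4149, -0.3073, 0.1215]
ee_rot: [-3.134, 1.049, -1.832]
force: [0.3, 0.8, -0.6]
width: 0.0871
gripper_force: 0.0
grasp pt [ 0.41050963 -0.3231959   0.1309375 ] t 20.55
rim 157 [ 443.9 -199.8] [101.6  69.2] 74.6 0.0864
scene 402 [ 442.8 -202.4] [97.4 69.3] 74.4 0.0843
top 141 [ 437.9 -216.2] [66. 66.] 74.8 0.0866
[-31,7,30,-0.00,0.12,0.00,F],[-62,14,60,-0.00,0.23,0.00,F],[-94,21,90,-0.00,0.35,0.00,F],[-125,29,120,-0.00,0.47,0.00,F],[-156,36,150,-0.00,0.59,0.00,F],[-187,43,179,-0.00,0.70,0.00,F],[-218,50,209,-0.00,0.82,0.00,F],[-250,57,239,-0.00,0.94,0.00,F],[-281,64,269,-0.00,1.05,0.00,F],
# 0 n 9 err 0.0 maxdq 0.29 q [ 0.59 -0.01 -0.44  0.   -1.15 -0.86]
[-243,64,291,-0.00,1.05,0.00,F],[-206,64,312,-0.00,1.05,0.00,F],[-168,64,333,-0.00,1.05,0.00,F],
# 1 n 3 err 0.0 maxdq 0.11 q [ 0.59  0.13 -0.62 -0.   -0.82 -0.86]

# 0 n 14 err 0.0 maxdq 0.13 q [ 0.59 -0.01 -0.44 -0.   -1.15  0.68]

# 0 n 15 err 0.0 maxdq 0.36 q [ 0.59 -0.01 -0.44 -0.   -1.15 -2.46]
```

```bash
python3 -m jog '[[[-40,0,-25,0,0,0,60],[-80,7,10,0,0.12,0,60],[-105,14,50,0,0.24,0,60],[-130,21,85,0,0.36,0,60],[-150,29,118,0,0.48,0,60],[-170,36,150,0,0.6,0,60],[-195,43,179,0,0.72,0,60],[-225,50,209,0,0.84,0,60],[-250,57,239,0,0.96,0,60],[-250,64,285,0,1.05,0,50],[-220,64,304,0,1.05,0,50],[-206,64,312,0,1.05,0,50],[-206,64,312,0,1.05,0,50]]]'
python3 - <<'E'
from P import *
s=arm.get_state(); R=Ro.from_euler('xyz',s["ee_rot"]).as_matrix(); print(R.round(3).tolist())
im,d,W=cloud("wrist"); P=W.reshape(-1,3)
uv=np.stack(np.mgrid[:384,:512],-1).reshape(-1,2)
def comp(n,c,rad,a,b):
    ok=~np.isnan(P).any(1)&(np.abs(P[:,0]-c[0])<rad)&(np.abs(P[:,1]-c[1])<rad)&(P[:,2]>a)&(P[:,2]<b)
    if ok.sum()<5: print(n,"none"); return
    Q=P[ok]; r=cv2.minAreaRect((Q[:,:2]*1000).astype(np.float32)); print(n,ok.sum(),np.round(r[0],1),np.round(r[1],1),round(r[2],1),np.median(Q[:,2]).round(4))
comp("bar",(.4515,.0733),.03,.015,.03); comp("plate",(.4515,.0733),.046,.0066,.03)
comp("caddytop",(.439,-.218),.05,.078,.098)
cv2.imwrite("pics/w4.png",im)
for n in ("inner_lid",): 
    for r in spot_in(n,"wrist")[:1]: print(r)
E
```

```text
t: 22.32
eef_pos: [0.4498, 0.0729, 0.143]
ee_rot: [3.139, -0.0, -1.835]
force: [0.5, -0.6, 1.1]
width: 0.05
gripper_force: 0.0
[[-0.261, -0.965, -0.002], [-0.965, 0.261, 0.0], [0.0, 0.002, -1.0]]
bar 286 [451.9  71.8] [27.1  9.9] 74.9 0.0244
plate 2983 [451.6  72.9] [91.1 90.5] 89.9 0.0092
caddytop none
{'uv': [253.6, 180.9], 'confidence': 0.79}
```

View pics/w4.png

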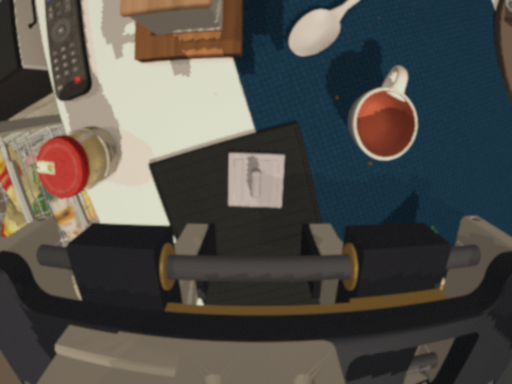

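```bash
python3 -m jog '[[[0,-2,40,0,0,0,40],[0,-2,80,0,0,0,40],[0,-2,110,0,0,0,40],[0,-2,125,0,0,0,40],[0,-2,132,0,0,0,40],[0,-2,132,0,0,0,40],[0,-2,132,0,0,0,5],[0,-2,132,0,0,0,5],[0,-2,132,0,0,0,5],[0,-2,132,0,0,0,5],[0,-2,132,0,0,0,5]]]' 20
python3 - <<'E'
from h import *
s=arm.get_state(); p0=np.array(s["eef_pos"])
plan([key([.452,.072,.25],74.9,0),key([.439,-.218,.25],74.7,0)])
E
```

```text
t: 23.8
eef_pos: [0.4538, 0.0726, 0.0129]
ee_rot: [-3.14, 0.003, -1.837]
force: [-1.9, 0.2, 5.4]
width: 0.0096
gripper_force: 20.0
[0,0,-55,-0.00,0.00,-0.00,F],[0,1,-109,-0.00,0.00,-0.00,F],[0,1,-164,-0.00,0.00,-0.00,F],[1,1,-218,-0.00,0.00,-0.00,F],
# 0 n 4 err 0.0 maxdq 0.15 q [ 0.59 -0.01 -0.44  0.   -1.15 -0.85]
[48,-9,-218,-0.00,0.00,-0.00,F],[95,-20,-218,-0.00,0.00,-0.00,F],[142,-31,-218,-0.00,0.00,-0.00,F],[189,-41,-219,-0.00,0.00,-0.00,F],[237,-52,-219,-0.00,0.00,0.00,F],[284,-62,-219,-0.00,0.00,0.00,F],
# 1 n 6 err 0.0 maxdq 0.11 q [-0.06  0.05 -0.38  0.   -1.15 -0.21]
```

```bash
python3 -m jog '[[[0,0,-50,0,0,0,5],[0,1,-109,0,0,0,5],[0,1,-164,0,0,0,5],[1,1,-218,0,0,0,5],[48,-9,-218,0,0,0,5],[95,-20,-218,0,0,0,5],[95,-20,-218,0,0,0,5]]]'
python3 - <<'E'
from seg import *
a=np.radians(74.7); uu=np.array([np.cos(a),np.sin(a)]); vv=np.array([np.sin(a),-np.cos(a)])
rect("rim",(.438,-.217),.048,.080,.095)
rect("full",(.466,-.121),.05,.075,.13)
m=(P[:,2]>.020)&(P[:,2]<.028)&(P[:,0]>.36)&(P[:,0]<.55)&(P[:,1]>-.30)&(P[:,1]<-.03)
r=cv2.minAreaRect((P[m][:,:2]*1000).astype(np.float32)); print("tray",r)
ww,dw,Ww=cloud("wrist"); Pw=Ww.reshape(-1,3)
ok=~np.isnan(Pw).any(1)&(np.abs(Pw[:,0]-.438)<.05)&(np.abs(Pw[:,1]+.218)<.05)&(Pw[:,2]>.082)&(Pw[:,2]<.094)
if ok.sum()>10:
    Q=Pw[ok]; r=cv2.minAreaRect((Q[:,:2]*1000).astype(np.float32)); print("wrist rim",ok.sum(),r,np.median(Q[:,2]))
plan([key([.4389,-.2175,.25],74.7,0)])
E
```

```text
t: 24.68
eef_pos: [0.4469, -0.0271, 0.2303]
ee_rot: [-3.141, 0.002, -1.841]
force: [0.1, -0.1, -0.3]
width: 0.0094
gripper_force: 20.0
grasp pt [ 0.44688785 -0.02710518  0.2492739 ] t 24.675
rim 143 [ 438.  -216.3] [66.2 66.2] 74.7 0.0863
full 418 [ 463.  -131.3] [49.1 69.8] 73.5 0.0965
tray ((447.9367370605469, -185.41085815429688), (183.0714874267578, 103.94676971435547), 74.30768585205078)
wrist rim 446 ((441.9699401855469, -203.33482360839844), (38.24922180175781, 66.46216583251953), 74.12104797363281) 0.08796525477109704
[47,-11,0,-0.00,0.00,-0.00,F],[94,-21,-1,-0.00,0.00,-0.00,F],[141,-32,-1,-0.00,0.00,-0.00,F],[188,-43,-1,-0.00,0.00,-0.00,F],
# 0 n 4 err 0.0 maxdq 0.11 q [-0.06  0.05 -0.38  0.   -1.15 -0.21]
```

```bash
python3 -m jog '[[[50,-11,0,0,0,0,5],[100,-22,0,0,0,0,5],[150,-34,0,0,0,0,5],[185,-42.5,0,0,0,0,5],[185,-42.5,0,0,0,0,5],[185,-42.5,50,0,0,0,5],[185,-42.5,90,0,0,0,5],[185,-42.5,115,0,0,0,5],[185,-42.5,123,0,0,0,5],[185,-42.5,123,0,0,0,5]]]'
python3 - <<'E'
from h import *
s=arm.get_state(); R=Ro.from_euler('xyz',s["ee_rot"]).as_matrix()
print(R.T@(np.array([.4387,-.2164,.0669])-s["eef_pos"])*1000)
im,d,W=cloud("scene"); cv2.imwrite("pics/s5.png",cv2.resize(im[170:290,230:380],None,fx=5,fy=5,interpolation=cv2.INTER_CUBIC))
E
```

```text
t: 26.02
eef_pos: [0.4407, -0.2135, 0.1072]
ee_rot: [-3.141, 0.002, -1.836]
force: [-0.2, -0.5, -0.5]
width: 0.0093
gripper_force: 20.0
[ 3.35482405  1.17941826 40.26407771]
```

View pics/s5.png

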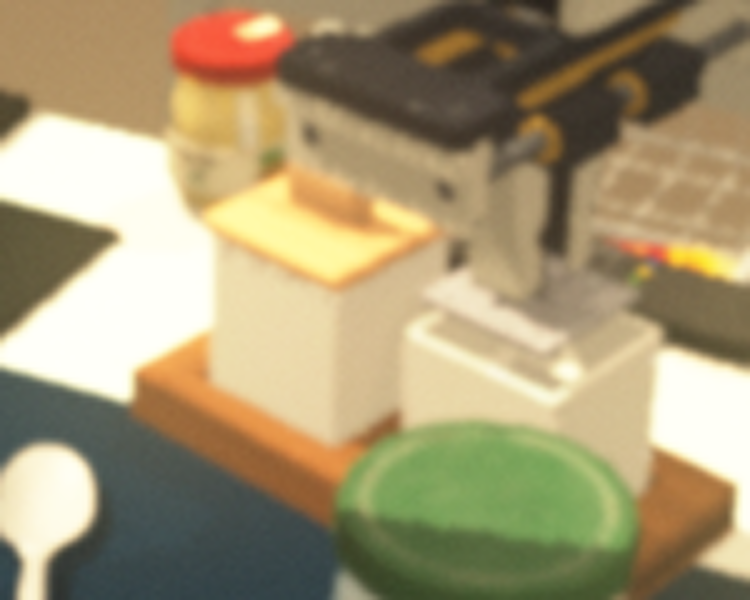

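```bash
python3 -m jog '[[[3.3,1.2,0,0,0,0,5],[3.3,1.2,0,0,0,0,5],[3.3,1.2,0,0,0,0,5]]]' ; python3 -c "
from h import *
s=arm.get_state(); R=Ro.from_euler('xyz',s['ee_rot']).as_matrix()
print(R.T@(np.array([.4387,-.2164,.0669])-s['eef_pos'])*1000)"
```

```text
t: 26.45
eef_pos: [0.4383, -0.2173, 0.1075]
ee_rot: [-3.14, 0.003, -1.838]
force: [-0.3, -1.2, -0.6]
width: 0.01
gripper_force: 20.0
[-0.84612699 -0.04387628 40.62415198]
```

```bash
python3 -m jog '[[[-0.5,0,8,0,0,0,5],[-0.5,0,14,0,0,0,5],[-0.5,0,20,0,0,0,5],[-0.5,0,26,0,0,0,5],[-0.5,0,32,0,0,0,5],[-0.5,0,37,0,0,0,5],[-0.5,0,40,0,0,0,5],[-0.5,0,40,0,0,0,5]]]'
```

```text
t: 27.45
eef_pos: [0.4384, -0.2166, 0.067]
ee_rot: [-3.14, 0.002, -1.837]
force: [1.1, 1.5, -0.8]
width: 0.0099
gripper_force: 20.0
```

```bash
python3 -m jog '[[[0,0,1,0,0,0,5],[0,0,1.5,0,0,0,5],[0,0,1.5,0,0,0,5]]]'; python3 -m jog '[[[0,0,0,0,0,0,13],[0,0,0,0,0,0,15],[0,0,0,0,0,0,15],[0,0,0,0,0,0,15],[0,0,-20,0,0,0,15],[0,0,-40,0,0,0,15],[0,0,-80,0,0,0,30],[0,0,-130,0,0,0,50],[0,0,-130,0,0,0,50]]]'
python3 - <<'E'
from h import *
W=cloud("wrist")[2].reshape(-1,3)
a=np.radians(74.7); uu=np.array([np.cos(a),np.sin(a)]); vv=np.array([np.sin(a),-np.cos(a)])
U=(W[:,:2]-[.4385,-.2172])@uu*1000; V=(W[:,:2]-[.4385,-.2172])@vv*1000
inn=(np.abs(U)<26)&(np.abs(V)<26)
m=inn&(W[:,2]<.07)&(W[:,2]>.05); print("plate",m.sum(),np.percentile(W[m][:,2],[5,50,95]))
A=np.c_[U[m],V[m],np.ones(m.sum())]; k=np.linalg.lstsq(A,W[m][:,2]*1000,rcond=None)[0]; print("slopes",k)
b=inn&(W[:,2]<.085)&(W[:,2]>.072)
if b.sum()>5: print("bar",b.sum(),np.percentile(U[b],[1,50,99]),np.percentile(V[b],[1,50,99]),np.median(W[b][:,2]))
plan([key([.482,.2906,.25],91.5,0),key([.482,.2906,.16],91.5,0)],dt_ang=.13)
E
```

```text
t: 27.82
eef_pos: [0.4386, -0.2166, 0.0668]
ee_rot: [-3.14, 0.002, -1.837]
force: [-4.9, 3.0, 15.2]
width: 0.0098
gripper_force: 20.0
t: 28.95
eef_pos: [0.4405, -0.2174, 0.1994]
ee_rot: [-3.133, 0.003, -1.837]
force: [-0.5, 0.3, 0.3]
width: 0.039
gripper_force: 0.0
plate 2184 [0.06202863 0.06328951 0.06453197]
slopes [-1.26608368e-03 -2.26773478e-03  6.32898339e+01]
bar 275 [-13.98248301  -1.02166452  13.08042591] [-5.27479417 -1.20162984  3.635664  ] 0.07832734210096093
[-50,9,-3,-0.00,0.00,-0.03,F],[-100,18,-7,-0.00,0.00,-0.06,F],[-150,28,-10,-0.00,0.00,-0.09,F],[-200,37,-13,-0.00,0.00,-0.12,F],[-250,46,-16,-0.00,0.00,-0.15,F],[-301,55,-20,-0.00,0.00,-0.18,F],[-351,64,-23,-0.00,0.00,-0.20,F],[-401,74,-26,-0.00,0.00,-0.23,F],[-451,83,-29,-0.00,0.00,-0.26,F],[-501,92,-33,-0.01,0.00,-0.29,F],
# 0 n 10 err 0.0 maxdq 0.12 q [ 0.89  0.17 -0.23  0.   -1.17 -0.86]
[-501,92,12,-0.01,0.00,-0.29,F],[-501,92,57,-0.01,0.00,-0.29,F],
# 1 n 2 err 0.0 maxdq 0.1 q [ 0.89  0.25 -0.36 -0.   -0.97 -0.86]
```

```bash
python3 -m jog '[[[-50,9,-15,0,0,-0.03,50],[-100,18,-20,0,0,-0.06,50],[-150,28,-20,0,0,-0.09,50],[-200,37,-20,0,0,-0.12,50],[-250,46,-20,0,0,-0.15,50],[-301,55,-20,0,0,-0.18,50],[-351,64,-20,0,0,-0.20,50],[-401,74,-10,0,0,-0.23,50],[-451,83,10,0,0,-0.26,50],[-501,92,40,0,0,-0.29,50],[-501,92,50,0,0,-0.29,50],[-501,92,50,0,0,-0.29,50],[-501,92,50,0,0,-0.29,50]]]'
python3 - <<'E'
from h import *
s=arm.get_state(); p0=np.array(s["eef_pos"]); R=Ro.from_euler('xyz',s["ee_rot"]).as_matrix()
im,d,W=cloud("wrist"); P=W.reshape(-1,3); P=P[~np.isnan(P).any(1)]
def rect(n,z0,z1,rad):
    m=(np.abs(P[:,0]-.482)<rad)&(np.abs(P[:,1]-.2906)<rad)&(P[:,2]>z0)&(P[:,2]<z1)
    r=cv2.minAreaRect((P[m][:,:2]*1000).astype(np.float32)); print(n,m.sum(),np.round(r[0],1),np.round(r[1],1),round(r[2],1),np.median(P[m][:,2]).round(4)); return r[0]
rect("board",.012,.022,.045); b=rect("bar",.030,.045,.03)
rv=R.T@(np.array([b[0]/1000,b[1]/1000+.0005,.022])-p0)*1000; print(rv, "yaw h",np.degrees(np.arctan2(-R[1,0],-R[0,0])))
E
```

```text
t: 30.62
eef_pos: [0.4815, 0.2901, 0.147]
ee_rot: [-3.14, 0.002, -1.548]
force: [-0.3, -0.2, -0.4]
width: 0.05
gripper_force: 0.0
board 4007 [482.7 290. ] [70.4 69.9] 1.4 0.0187
bar 547 [482.1 289.9] [13.4 35.4] 0.9 0.0375
[-9.07681724e-02 -4.48614842e-01  1.24953229e+02] yaw h 91.31233709157661
```

```bash
python3 -m jog '[[[0,-0.5,40,0,0,0,45],[0,-0.5,80,0,0,0,45],[0,-0.5,110,0,0,0,45],[0,-0.5,122,0,0,0,45],[0,-0.5,126,0,0,0,45],[0,-0.5,126,0,0,0,8],[0,-0.5,126,0,0,0,8],[0,-0.5,126,0,0,0,8],[0,-0.5,126,0,0,0,8],[0,-0.5,126,0,0,0,8]]]' 20
python3 - <<'E'
from h import *
s=arm.get_state(); R=Ro.from_euler('xyz',s["ee_rot"]).as_matrix()
print("lid centre in tool",R.T@(np.array([.4823,.2903,.004])-s["eef_pos"])*1000)
g=np.array(s["eef_pos"])+[0,0,.019]
plan([key(g+[0,0,.2],91.3,0),key([.4385,-.2172,g[2]+.2],74.7,0)])
E
```

```text
t: 31.92
eef_pos: [0.4823, 0.2914, 0.0212]
ee_rot: [-3.139, 0.002, -1.547]
force: [-1.5, -0.2, 5.0]
width: 0.014
gripper_force: 20.0
lid centre in tool [ 1.13611847  0.03485609 17.15070553]
[0,0,-50,-0.00,0.00,0.00,F],[0,0,-100,-0.00,0.00,0.00,F],[0,0,-150,-0.00,0.00,0.00,F],[0,0,-200,-0.00,0.00,0.00,F],
# 0 n 4 err 0.0 maxdq 0.11 q [ 0.89  0.18 -0.25  0.   -1.14 -0.87]
[50,5,-200,-0.00,0.00,0.03,F],[101,11,-200,-0.00,0.00,0.06,F],[152,16,-200,-0.00,0.00,0.09,F],[202,22,-201,-0.00,0.00,0.12,F],[253,28,-201,-0.00,0.00,0.15,F],[304,33,-201,-0.00,0.00,0.18,F],[355,39,-201,-0.00,0.00,0.20,F],[405,44,-201,-0.00,0.00,0.23,F],[456,50,-201,-0.00,0.00,0.26,F],[507,56,-201,-0.00,0.00,0.29,F],
# 1 n 10 err 0.0 maxdq 0.12 q [-0.06  0.05 -0.39  0.   -1.12 -0.21]
```

```bash
python3 -m jog '[[[0,0,-50,0,0,0,8],[0,0,-100,0,0,0,8],[0,0,-150,0,0,0,8],[0,0,-190,0,0,0,8],[50,5,-200,0,0,0.03,8],[101,11,-200,0,0,0.06,8],[152,16,-200,0,0,0.09,8],[202,22,-200,0,0,0.12,8],[253,28,-200,0,0,0.15,8],[304,33,-200,0,0,0.18,8],[355,39,-200,0,0,0.20,8],[405,44,-200,0,0,0.23,8],[456,50,-200,0,0,0.26,8],[506,56,-200,0,0,0.29,8],[506,56,-200,0,0,0.29,8],[506,56,-150,0,0,0.29,8],[506,56,-110,0,0,0.29,8],[506,56,-100,0,0,0.29,8],[506,56,-100,0,0,0.29,8],[506,56,-100,0,0,0.29,8]]]'
python3 -c "
from h import *
s=arm.get_state(); R=Ro.from_euler('xyz',s['ee_rot']).as_matrix()
print(R.T@(np.array([.4388,-.2163,.1002])-s['eef_pos'])*1000, 'h',np.degrees(np.arctan2(-R[1,0],-R[0,0])))
im,d,W=cloud('scene'); cv2.imwrite('pics/s6.png',cv2.resize(im[170:290,230:380],None,fx=5,fy=5,interpolation=cv2.INTER_CUBIC))"
```

```text
t: 34.42
eef_pos: [0.4392, -0.2162, 0.1211]
ee_rot: [-3.138, 0.003, -1.836]
force: [0.3, -0.2, -0.2]
width: 0.0135
gripper_force: 20.0
[ 0.23043597  0.40450533 20.92558989] h 74.78656163162279
```

View pics/s6.png

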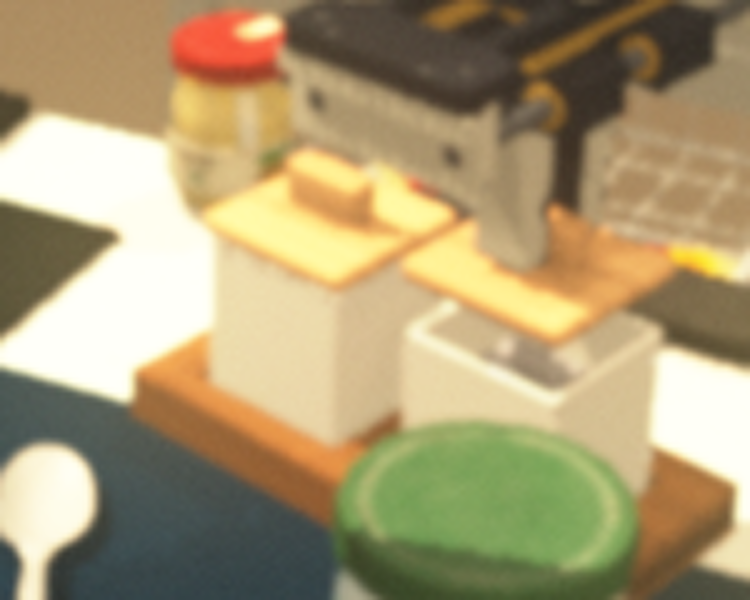

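```bash
python3 -m jog '[[[0.2,0.4,6,0,0,0,8],[0.2,0.4,11,0,0,0,8],[0.2,0.4,15,0,0,0,8],[0.2,0.4,18,0,0,0,8],[0.2,0.4,20,0,0,0,8],[0.2,0.4,21.5,0,0,0,8],[0.2,0.4,21.5,0,0,0,8]]]'
```

```text
t: 35.35
eef_pos: [0.4376, -0.2165, 0.1]
ee_rot: [-3.14, 0.002, -1.836]
force: [-7.5, 5.5, 21.4]
width: 0.0135
gripper_force: 20.0
```

```bash
python3 -m jog '[[[0,0,-0.5,0,0,0,8],[0,0,-0.5,0,0,0,20],[0,0,-0.5,0,0,0,30],[0,0,-0.5,0,0,0,30],[0,0,-20,0,0,0,30],[0,0,-60,0,0,0,30],[0,0,-110,0,0,0,30],[0,0,-140,0,0,0,30],[0,0,-140,0,0,0,30]]]'
python3 - <<'E'
from h import *
im,d,W=cloud("wrist"); W=W.reshape(-1,3)
a=np.radians(74.7); uu=np.array([np.cos(a),np.sin(a)]); vv=np.array([np.sin(a),-np.cos(a)])
U=(W[:,:2]-[.4385,-.2172])@uu*1000; V=(W[:,:2]-[.4385,-.2172])@vv*1000
m=(np.abs(U)<42)&(np.abs(V)<42)&(W[:,2]>.085)&(W[:,2]<.105); q=m&(np.abs(V)>9)
k=np.linalg.lstsq(np.c_[U[q],V[q],np.ones(q.sum())],W[q][:,2]*1000,rcond=None)[0]; print("board",m.sum(),k,"ext",np.percentile(U[m],[1,99]),np.percentile(V[m],[1,99]))
ims,_,Ws=cloud("scene"); cv2.imwrite("pics/s7.png",np.hstack([cv2.resize(ims[170:290,230:380],(400,320)),cv2.resize(im,(400,320))]))
P=cloud("top")[2].reshape(-1,3)
for n,c,z0,z1 in (("full",(.466,-.121),.085,.101),("mustard",(.6076,-.0024),.06,.1)):
    m=(np.abs(P[:,:2]-c)<.048).all(1)&(P[:,2]>z0)&(P[:,2]<z1); r=cv2.minAreaRect((P[m][:,:2]*1000).astype(np.float32)); print(n,m.sum(),r)
E
```

```text
t: 36.48
eef_pos: [0.4386, -0.2169, 0.2405]
ee_rot: [-3.136, 0.003, -1.837]
force: [-0.0, -0.7, -0.5]
width: 0.0296
gripper_force: 0.0
board 3710 [ 2.92383368e-04 -3.69639683e-04  9.76050269e+01] ext [-35.55866062  32.63275762] [-36.10798927  32.12069085]
full 0 ((0.0, 0.0), (0.0, 0.0), 0.0)
mustard 167 ((622.11669921875, -3.257692337036133), (52.9701042175293, 26.292516708374023), 86.24442291259766)
```

View pics/s7.png

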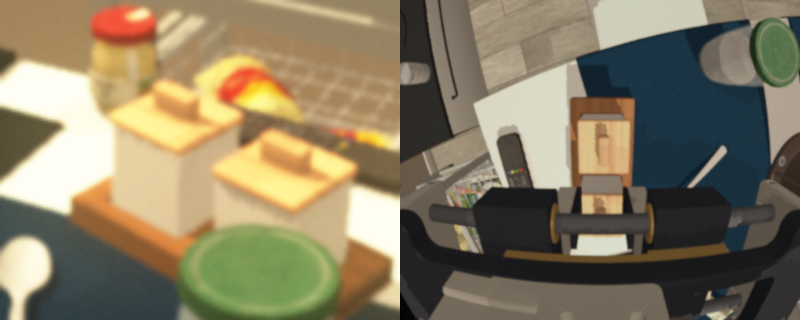

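```bash
python3 -c "
from station import arm
print(arm.job_done())"
```

```text
the job is handed in; nothing more can be done
None
```

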